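# Check a batch of stained beads against its finish sample

## Robot

A 6-joint arm with a two-finger parallel gripper is mounted at the origin on the work surface. World frame = base frame: x ahead of the robot, y to its left, z up, the work surface at z = 0. Lengths are in m, angles in rad, forces in N, time in s.
With the tool pointing down it reaches from about 0.3 to 0.875 m from the base axis. Payload 4.2 kg.
Tool frame: the origin (TCP) lies on the centre line of the jaws, within the pads' length; the fingertips stand 17 mm ahead of it and the grasp point (between the pads) lies 2 mm behind it; z points along the fingers, y is the line along which they close (so a half turn about z gives the same grasp; the last joint's range is limited). The gripper opens to 85 mm and grips with 20 to 120 N. Pads are 22 mm wide; open, the fingers measure 114 mm over their backs; the gripper's body (76 mm by 85 mm) begins 54 mm behind the grasp point. The pads swing forward as they close: fully open they stand 13 mm farther back than shut.
Start: joints at [-1.284, 0.32, 1.565, -0, 1.257, -0.02], TCP at [0.174, -0.548, 0.209] pointing down, gripper open.
Joint ranges: [-3.11, 3.11], [-0.84, 2.01], [0.21, 2.61], [-1.34, 4.49], [0.05, 2.63], [-2.56, 2.56]. Speed limits (rad/s): [2.57, 2.57, 3.14, 3.14, 3.14, 3.14].

## Interface

Orientations are given as a unit quaternion [w, x, y, z].
In Python, from bench import bot, get_image, job_done, models gives the robot as it stands. The module is installed in compiled form; this text tells all that it offers.
- The arm moves only by the shell command python3 -m crank 'ROWS' [FORCE]. ROWS is text: rows parted by semicolons, each of 7 numbers parted by spaces: the shift along the tool's x, y, z in units of 0.15 m (1.0 is 0.15 m), then the turn, a rotation vector about the tool's x, y, z in units of 2 pi rad (1.0 is 2 pi rad), then the closure in counts, from 0 (fully open) to 255 (shut). A call has 1 to 20 rows; each row is the pose to reach, as a shift and turn from the pose commanded when the call began, along the tool's axes at that moment, turning the shorter way round; what a row does not reach only later rows make up. A row lasts 1/12 s, in which the tool goes at most 41.7 mm and 7.16 degrees, less where a joint would pass 70% of its speed; a pose out of reach is approached as far as the arm can. A call with a number of a shift or a turn outside -1 to 1 is refused whole. A call with a gripper value outside its range is refused whole. The fingers move at their own pace and stop on an object; FORCE is the grip in N (left out, the last holds). Time passes only in rows, so rows that repeat a pose let the fingers close. It gives the time, the measured TCP pose, the force, the opening and the grip force at its end, in the units of the state.
- bot.read_state(): the state, without advancing time (a new reading comes with each control period).
- get_image(name): name is "scene" or "top" or "wrist"; returns a dict with "frame" (384x512x3 uint8, red, green, blue), "K" (3x3 intrinsics, pixels), "origin" and "attitude" of the camera in the world; the wrist camera has in their place "tool_from_camera" (4x4, takes a point from camera to tool coordinates, whose origin is the TCP and whose axes are the flange's). Camera axes: x right, y up, looking along -z (the intrinsics and any distortion apply to the point x, -y, -z); pixel columns grow to the right and rows downward; lengths in m; the calibration is good to about 2 mm. A picture is of the moment at which its call begins: read the wrist's pose just before it. There is no depth.
- job_done(): hands the job in; it is judged then, once.
Trained networks look in the newest picture that a camera, given by its name, has taken for a name from the list of things; names that differ only in an ending like _2 or _b are one class to them, and where a whole thing is asked for, a point or a joint stands for the part that bears it (a point fixed in the world has none). Each returns a list of dicts, best first, with "score" (0 to 1); they miss things now and then, are a little off and sometimes report something else, mostly with a low value. They report only what shows in the picture. A call takes as long as a camera call.
- models.find_in(query, camera): "centre" ([x, y, z] in m, in the coordinates of the camera as it stood for that picture, good to about 4 mm: the middle of the surface that is visible of it).
- models.masks_of(query, camera): "mask" (384x512 bool, what is visible of it).
- models.landmark_of(query, camera): "centre" ([x, y, z] in m, in the coordinates of the camera as it stood for that picture, good to about 4 mm: a listed point, or the origin of a listed thing).
The state is a dict: "time_s": time; "joints": joint angles; "joint_velocities": joint speeds; "joint_torque": joint torques, N m; "ee_pos": TCP position; "tcp_rot": TCP orientation; "force": force on the tool from outside, world axes, zero at the start; "wrist_torque": the same for the moment, N m; "grip_width": finger opening in m; "finger_force": force on a finger pad.
Only numpy, scipy, OpenCV 4.12 (cv2) and the standard library are available. Lean on these libraries where they do the work, as an engineer would, in place of code of your own. Each camera call takes 0.05 s, during which the arm holds its last target. There are 200 camera calls.

## Task

Check the batch's colour: take the stick from its block, stir the beads twice round the bowl in wide turns that shift them all round and spill none, and stand the stick back in its hole. Then take the red-brown sample out of the rack by its stained end (the small corner notch marks the bare, labelled end) and hold it a little above the bowl, label side up and leaning no steeper than about 45 degrees, with the label end free and the hand still. Finish while holding it there; leave the other samples and everything else where they are.

Things in the scene. Friction and masses are not known exactly. Their poses are not given: they have to be found in the camera images.
- bowl: Small turned pale-wood bowl, 140 mm across the rim, 55 mm high, fixed to the bench. Inside it is nearly straight-sided: about 56 mm inner radius at the flat floor (8 mm above the bench), 64 mm at the mouth. Origin: centre of its underside on the bench, z up.
- stick: Round wooden stirring stick, 12 mm diameter, 180 mm long, 20 g, its lowest 50 mm stained red-brown. Loose; at the start it stands upright in the middle hole of the tool block. Origin: centre of its lower tip; z runs up along the stick to the top end (z = 180 mm).
- block: Dark wooden tool block, fixed, 50 (x) x 150 (y) x 55 mm high. Origin: centre of its underside, z up. A round hole 16 mm wide in the middle of its top goes down to a floor 10 mm above the bench and holds the stick with 2 mm play all round, so it may lean a little. Two fixed carving-tool handles (24 mm thick) stand 50 mm either side of the hole along y, reaching 105 mm above the bench.
- socket (a point): Centre of the floor of the tool block's hole, 10 mm above the bench; the mouth is 45 mm above it. The stick's lower tip stands here.
- rack: Plywood rack, fixed, base 110 (x) x 160 (y) x 12 mm, three slots along x, 52 mm apart in y, each between two pairs of 8 mm dowels 26 mm tall (at x = -8 and 16 mm), 10 mm wide. It may stand any way round. Origin: centre of its underside, z up. The three samples stand in it in any order.
- sample_red: Red-brown finish sample: wooden plate 120 (x) x 8 (y) x 45 mm (z), 35 g, on its long edge in a rack slot, 12 mm up. Origin: middle of its lower edge. Stained from x = -60 to 20; bare pale wood from 20 to 60, with a 10 mm corner notch at x = 60, z = 45 (top). Label on the +y face of the bare end only: seen from the label side, notch on top, the notch is upper left. No dowels at x < -17.
- label (a point): Centre of the white paper label (26 x 30 mm) on the red-brown sample: on its +y face at x = 36 mm, z = 19 mm in the sample's frame.
- grip_end (a point): A good place to hold the red-brown sample: on its stained end at x = -35 mm, mid-thickness, z = 30 mm (15 mm below the upper edge as it stands). Axes as the sample's: pinch along y.
- sample_honey: Same size and make as the red-brown sample (120 x 8 x 45 mm, standing on its long edge in the rack, axes and origin likewise), but stained honey yellow and turned the other way round in the rack. A bystander: leave it in its slot.
- sample_dark: Same size and make as the red-brown sample (120 x 8 x 45 mm, standing on its long edge in the rack, axes and origin likewise), but stained near black. A bystander: leave it in its slot.
- tin: Finish tin, 84 mm diameter, 115 mm tall, standing beyond the bowl. Origin: centre of underside. A bystander.
- sander: Cork sanding block 68 x 108 x 33 mm lying flat beyond the bowl. Origin: centre of underside. A bystander.
- finial: Turned pale-wood finial, 52 mm across its foot, 100 mm tall, standing beyond the bowl. Origin: centre of underside. A bystander.
- bead0: Red-brown turned wooden bead, 28 mm diameter, 22 mm high, 10 g, loose, lying hole upward on the bowl's floor in a loose ring about 40 mm out that leaves the middle free; the stick carried round about 30 mm out pushes them along. Origin: centre of its underside at the start.
- bead1: Red-brown turned wooden bead, 28 mm diameter, 22 mm high, 10 g, loose, lying hole upward on the bowl's floor in a loose ring about 40 mm out that leaves the middle free; the stick carried round about 30 mm out pushes them along. Origin: centre of its underside at the start.
- bead2: Red-brown turned wooden bead, 28 mm diameter, 22 mm high, 10 g, loose, lying hole upward on the bowl's floor in a loose ring about 40 mm out that leaves the middle free; the stick carried round about 30 mm out pushes them along. Origin: centre of its underside at the start.
- bead3: Red-brown turned wooden bead, 28 mm diameter, 22 mm high, 10 g, loose, lying hole upward on the bowl's floor in a loose ring about 40 mm out that leaves the middle free; the stick carried round about 30 mm out pushes them along. Origin: centre of its underside at the start.
- bead4: Red-brown turned wooden bead, 28 mm diameter, 22 mm high, 10 g, loose, lying hole upward on the bowl's floor in a loose ring about 40 mm out that leaves the middle free; the stick carried round about 30 mm out pushes them along. Origin: centre of its underside at the start.
- bead5: Red-brown turned wooden bead, 28 mm diameter, 22 mm high, 10 g, loose, lying hole upward on the bowl's floor in a loose ring about 40 mm out that leaves the middle free; the stick carried round about 30 mm out pushes them along. Origin: centre of its underside at the start.
- bead6: Red-brown turned wooden bead, 28 mm diameter, 22 mm high, 10 g, loose, lying hole upward on the bowl's floor in a loose ring about 40 mm out that leaves the middle free; the stick carried round about 30 mm out pushes them along. Origin: centre of its underside at the start.

How it is judged:
On the way, in this order (a step that is already met when the one before it is completed fails the run):
1. the held stick's tip is down among the beads, on the bowl's +x side (bowl's own axes) (z of stick in the frame of bowl below 0.022 m and horizontal distance between stick and bowl below 0.062 m and contact force between the fingers and stick above 0.5 N and x of stick in the frame of bowl above 0.01 m), for 0.05 s.
2. it has swept round to the bowl's -x side (z of stick in the frame of bowl below 0.022 m and horizontal distance between stick and bowl below 0.062 m and contact force between the fingers and stick above 0.5 N and x of stick in the frame of bowl below -0.01 m), for 0.05 s.
3. and round again to the +x side; all round the bowl beads now lie over 12 mm from where they started (one at least of each group of neighbours) (all of step 1 and distance of any of bead0, bead1 from where it was at the start of the episode above 0.012 m and distance of any of bead2, bead3 from where it was at the start of the episode above 0.012 m and distance of any of bead4, bead5, bead6 from where it was at the start of the episode above 0.012 m), for 0.05 s.
4. the stick stands in its hole again, let go (horizontal distance between stick and socket below 0.012 m and z of stick in the frame of block below 0.025 m and angle between stick's own z axis and vertical below 0.2 rad and contact force between the fingers and stick below 0.05 N), for 0.05 s.
At the end, for the whole second after the job is handed in: Sample held still by its stained end (grasp 12 mm or more off the bare part), label up within 55 deg of level, its origin within 65 mm of the bowl axis and 0.075-0.32 m up, label over 0.07 m, off the bowl; stick let go in its hole (12 mm, 0.2 rad, tip under 25 mm); beads in bowl (all of step 4 and contact force between the fingers and sample_red above 1 N and x of the grasp point in the frame of sample_red below 0.008 m and angle between sample_red's own y axis and vertical below 0.96 rad and horizontal distance between sample_red and bowl below 0.065 m and height (world z) of sample_red between 0.075 and 0.32 m and height (world z) of label above 0.07 m and contact force between sample_red and bowl below 0.05 N and linear speed of sample_red below 0.03 m/s and horizontal distance between each of bead0, bead1, bead2, bead3, bead4, bead5, bead6 and bowl below 0.062 m and height (world z) of each of bead0, bead1, bead2, bead3, bead4, bead5, bead6 below 0.06 m); the arm keeps its last pose, push and grip.
It fails at once if another sample is moved by more than 20 mm (distance of any of sample_honey, sample_dark from where it was at the start of the episode above 0.02 m).
It fails at once if the tin, sanding block or finial is moved by more than 30 mm (distance of any of tin, sander, finial from where it was at the start of the episode above 0.03 m).
It fails at once if a bead leaves the bowl (horizontal distance between any of bead0, bead1, bead2, bead3, bead4, bead5, bead6 and bowl above 0.085 m).
It also fails if it takes over 72 s, if anything falls off the work surface, if the arm or the gripper's body presses on something with over 40 N, if the wrist force passes 120 N, or if a joint passes its speed limit or range.

## Working session

There is one attempt and no reset: what is moved stays moved. The work goes in short steps, Python scripts to look and compute and a shell command to move; the robot and the scene stay as the last step left them, time stands still between calls to the robot, and variables do not carry over. Pictures are saved under pics/ and viewed, at most 10 in all, crops included, and the job is handed in when it is done.

```bash
mkdir -p pics
cat > h.py <<'E'
import numpy as np, cv2
from bench import bot, get_image, models
from scipy.spatial.transform import Rotation as R
def rot(a):
    a=np.array(a,float)
    return a if a.shape==(3,3) else R.from_quat(a[[1,2,3,0]]).as_matrix()
def cam(name):
    s=bot.read_state(); im=get_image(name)
    if name=='wrist':
        T=np.eye(4);T[:3,:3]=rot(s['tcp_rot']);T[:3,3]=s['ee_pos'];T=T@np.array(im['tool_from_camera'])
    else:
        T=np.eye(4);T[:3,:3]=rot(im['attitude']);T[:3,3]=im['origin']
    return im,T
def w(T,c): return (T@np.r_[c,1])[:3]
def proj(im,T,p):
    c=np.linalg.inv(T)@np.r_[p,1]; c=c[:3]*[1,-1,-1]; u=np.array(im['K'])@c; return u[:2]/u[2]
def ray(im,T,u,v,z):
    d=np.linalg.inv(np.array(im['K']))@[u,v,1]; d=T[:3,:3]@(d*[1,-1,-1]); o=T[:3,3]; return o+d*(z-o[2])/d[2]
def save(im,n): cv2.imwrite('pics/'+n,im['frame'][:,:,::-1])
def look(name,pts=(),things=()):
    im,T=cam(name)
    for q in pts:
        for r in models.landmark_of(q,name)[:2]: print(name,'L',q,round(r['score'],2),w(T,r['centre']).round(4),proj(im,T,w(T,r['centre'])).round())
    for q in things:
        for r in models.find_in(q,name)[:2]: print(name,'F',q,round(r['score'],2),w(T,r['centre']).round(4))
    return im,T
E
python3 - <<'E'
from h import *
print(bot.read_state())
P=['bowl','stick','block','socket','rack','sample_red','label','grip_end','sample_honey','sample_dark','tin','sander','finial']
for n in ('top','scene'):
    im,T=look(n,P); save(im,n+'0.png'); print(T.round(3).tolist())
E
```

```text
{'time_s': 0.0, 'joints': array([-1.28394530e+00,  3.20273182e-01,  1.56565067e+00,  1.51230550e-05,
        1.25743456e+00, -2.00024213e-02]), 'joint_velocities': array([-1.86745223e-03,  4.40657898e-04,  4.14175177e-05, -2.38667797e-03,
        6.60484349e-04,  9.21266989e-04]), 'joint_torque': array([-1.21552897e-03, -4.15515411e+01, -2.34158885e+01, -4.09479298e-05,
        8.07434233e-03,  1.33550617e-05]), 'ee_pos': array([ 0.17354272, -0.54764419,  0.20850407]), 'tcp_rot': array([-8.75989786e-04,  9.88253162e-01,  1.52823125e-01, -1.10321131e-04]), 'force': array([ 0.20154763,  0.04725923, -0.16026029]), 'wrist_torque': array([-0.01016436, -0.02273699,  0.00475274]), 'finger_force': 0.0, 'grip_width': 0.08549230008958243}
top L bowl 0.57 [ 0.548  -0.0241  0.0016] [264. 214.]
top L stick 0.69 [0.5502 0.2736 0.0104] [136. 214.]
top L block 0.64 [0.5457 0.2719 0.0017] [137. 216.]
top L socket 0.86 [0.5443 0.2725 0.0132] [136. 216.]
top L rack 0.7 [ 0.5042 -0.2476  0.0014] [360. 232.]
top L rack 0.42 [ 0.5471 -0.2145  0.0172] [347. 213.]
top L sample_red 0.79 [ 0.5487 -0.2132  0.0
[... 1118 characters left out ...]
label 0.56 [0.5463 0.2715 0.0075] [317. 176.]
scene L grip_end 0.88 [ 0.5351 -0.1871  0.0409] [165. 223.]
scene L grip_end 0.39 [0.5467 0.274  0.0055] [318. 176.]
scene L sample_honey 0.57 [ 0.4563 -0.2594  0.0134] [130. 221.]
scene L sample_dark 0.94 [ 0.501  -0.2356  0.0129] [144. 229.]
scene L sample_dark 0.43 [ 0.567  -0.2455  0.0309] [146. 244.]
scene L tin 0.74 [0.709  0.1823 0.004 ] [326. 224.]
scene L sander 0.6 [7.355e-01 1.070e-02 2.000e-04] [275. 259.]
scene L finial 0.95 [ 0.746  -0.152   0.0009] [214. 291.]
scene L finial 0.33 [ 0.5372 -0.0644  0.0068] [212. 215.]
[[0.483, -0.611, 0.627, 1.169], [0.875, 0.348, -0.335, -0.274], [-0.013, 0.711, 0.703, 0.709], [0.0, 0.0, 0.0, 1.0]]
```

View pics/top0.png

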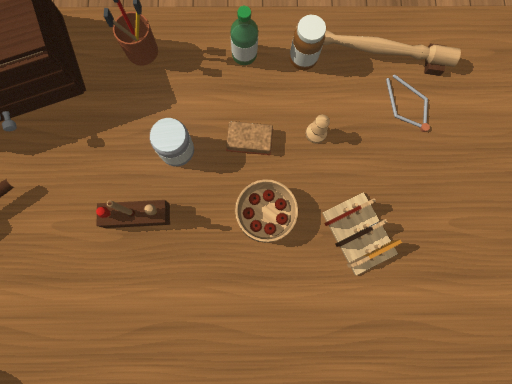

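View pics/scene0.png

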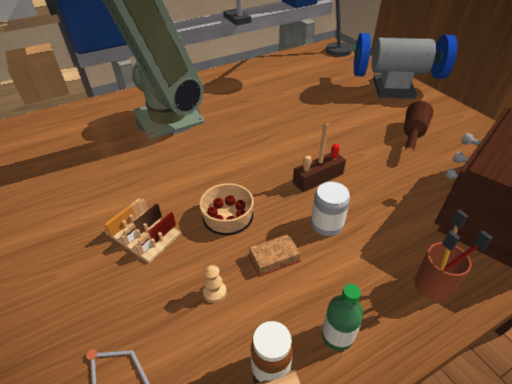

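Top view: block at (132,214) with stick top near (111,204), bowl at (267,211), red sample from stained end (325,222) to bare end (372,203). The scene view agrees. The network fixes for rack, bowl and block match the pictures, and the label faces away from the robot.

```bash
cat >> h.py <<'E'
def go(p,Rt=None,s=None):
    "shift/turn units in the present tool axes"
    s=s or bot.read_state(); R0=rot(s['tcp_rot']); Rt=R0 if Rt is None else Rt
    print('shift',(R0.T@(np.array(p)-s['ee_pos'])/0.15).round(4),'turn',(R.from_matrix(R0.T@Rt).as_rotvec()/2/np.pi).round(4))
DOWN=np.diag([1.,-1,-1])
E
python3 - <<'E'
from h import *
for n in ('top','scene'):
    im,T=look(n,[],['stick','bowl'])
    for q in ('stick','bowl'):
        m=models.masks_of(q,n)
        if m:
            v,u=np.nonzero(m[0]['mask']); print(n,q,m[0]['score'],u.min(),u.max(),v.min(),v.max(),len(u))
            if q=='bowl' and n=='top': print('bowl', ray(im,T,(u.min()+u.max())/2,(v.min()+v.max())/2,.055))
            if q=='stick':
                k=np.argsort(v)[:12]; print('top end',u[k].mean(),v[k].mean(),ray(im,T,u[k].mean(),v[k].mean(),.19))
    print(n,'proj expect',proj(im,T,[.545,.274,.19]))
    for i in range(7):
        for r in models.landmark_of('bead%d'%i,n)[:1]: print(i,w(T,r['centre']).round(3))
go([.3,-.42,.30],DOWN)
E
python3 -m crank '0 0 -0.2 0 0 0.0489 0;0 0 -0.4 0 0 0.0489 0;0 0 -0.6 0 0 0.0489 0'
```

```text
top F stick 0.43 [0.5454 0.271  0.1326]
top F bowl 0.75 [ 0.5531 -0.0258  0.0098]
top F bowl 0.61 [ 0.5852 -0.0307  0.0291]
top stick 0.57 110 133 202 215 149
top end 113.58333333333333 202.58333333333334 [0.54853406 0.26406921 0.19      ]
top bowl 0.84 235 297 179 241 2334
bowl [ 0.55090806 -0.02600034  0.055     ]
top proj expect [108.09633269 204.51032469]
0 [ 0.522 -0.004  0.007]
1 [ 0.522 -0.004  0.007]
2 [ 0.522 -0.004  0.007]
3 [ 0.522 -0.004  0.007]
4 [ 0.522 -0.004  0.007]
5 [ 0.522 -0.004  0.007]
6 [ 0.522 -0.004  0.007]
scene F stick 0.49 [0.5487 0.2695 0.1256]
scene F stick 0.22 [ 0.5526 -0.2139  0.0398]
scene F bowl 0.69 [ 0.461  -0.2631  0.0413]
scene F bowl 0.52 [ 5.844e-01 -3.000e-04  2.810e-02]
scene stick 0.73 318 327 125 165 165
top end 325.75 126.5 [0.56238684 0.26193634 0.19      ]
scene bowl 0.96 200 253 184 235 1703
scene proj expect [325.44235124 121.96342973]
0 [ 0.515 -0.033  0.009]
1 [ 0.515 -0.033  0.009]
2 [ 0.515 -0.033  0.009]
3 [ 0.515 -0.033  0.009]
4 [ 0.515 -0.033  0.009]
5 [ 0.515 -0.033  0.009]
6 [ 0.515 -0.033  0.009]
shift [ 1.061  -0.5601 -0.6044] turn [ 0.     -0.      0.0488]
time_s: 2.85
ee_pos: [0.1735, -0.5478, 0.3001]
tcp_rot: [-0.001, 1.0, -0.003, -0.0]
force: [0.7, -1.4, -0.1]
grip_width: 0.0855
finger_force: 0.0
```

```bash
python3 -m crank '1 -1 0 0 0 0 0;1 -1 0 0 0 0 0;1 -1 0 0 0 0 0;1 -1 0 0 0 0 0;1 -1 0 0 0 0 0;1 -1 0 0 0 0 0'|head -2
python3 -m crank '1 -1 0 0 0 0 0;1 -1 0 0 0 0 0;1 -1 0 0 0 0 0;1 -1 0 0 0 0 0;1 -1 0 0 0 0 0;1 -1 0 0 0 0 0'|head -2
python3 -m crank '0.3 -1 0 0 0 0 0;0.3 -1 0 0 0 0 0;0.3 -1 0 0 0 0 0;0.3 -1 0 0 0 0 0'|head -2
python3 -m crank '0 -1 0 0 0 0 0;0 -1 0 0 0 0 0;0 -1 0 0 0 0 0;0 -1 0 0 0 0 0'|head -2
python3 -m crank '0 -0.8 0 0 0 0 0;0 -0.8 0 0 0 0 0;0 -0.8 0 0 0 0 0;0 -0.8 0 0 0 0 0;0 -0.8 0 0 0 0 0'
python3 - <<'E'
from h import *
im,T=look('wrist',['socket','stick','block'],['stick']); save(im,'w1.png')
print(proj(im,T,[.547,.270,.19]),proj(im,T,[.547,.270,.055]))
m=models.masks_of('stick','wrist')
if m:
    v,u=np.nonzero(m[0]['mask']); print(m[0]['score'],u.min(),u.max(),v.min(),v.max(),len(u))
E
```

```text
time_s: 3.35
ee_pos: [0.3275, -0.3937, 0.2997]
time_s: 3.85
ee_pos: [0.4777, -0.244, 0.299]
time_s: 4.18
ee_pos: [0.5191, -0.0963, 0.2993]
time_s: 4.52
ee_pos: [0.5186, 0.0545, 0.2994]
time_s: 4.93
ee_pos: [0.5189, 0.1726, 0.2989]
tcp_rot: [0.0, 1.0, 0.001, -0.0]
force: [0.5, -0.9, 0.8]
grip_width: 0.0855
finger_force: 0.0
wrist L socket 0.92 [0.5499 0.2716 0.0125] [191. 121.]
wrist L stick 0.6 [0.5477 0.2689 0.0145] [192. 123.]
wrist L block 0.75 [ 0.5499  0.2719 -0.0011] [193. 120.]
wrist F stick 0.71 [0.5509 0.2611 0.1525]
wrist F stick 0.28 [ 0.5226 -0.1634  0.0134]
[148.52004698 146.54701694] [184.91117383 126.79254224]
0.83 145 189 121 150 514
```

View pics/w1.png

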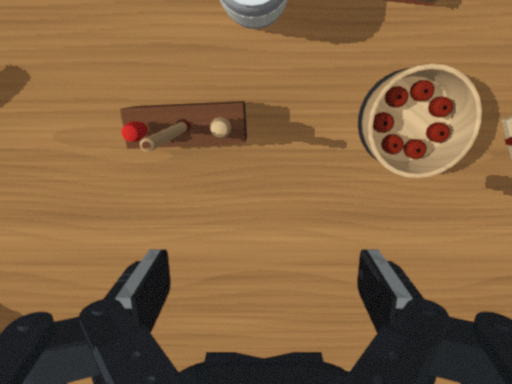

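The stick stands almost upright, top centre about (148,144), base at about (185,127), matching my estimate. The bowl rim is centred near (421,121), with seven beads in a ring.

Run:
```python
from h import *
im,T=cam('wrist')
a=ray(im,T,148.5,144,.19);b=ray(im,T,185,126.5,.055);print(a,b,ray(im,T,421.5,121,.055))
for u,v in [(397,97),(423,90),(441,106),(438,132),(416,149),(393,144),(383,122)]: print((ray(im,T,u,v,.03)).round(3)[:2])
go([a[0],a[1],.30])
```

```text
[0.54990815 0.2675463  0.19      ] [0.54822016 0.26764416 0.055     ] [ 0.55418982 -0.02562798  0.055     ]
[ 0.582 -0.002]
[ 0.591 -0.034]
[ 0.571 -0.06 ]
[ 0.537 -0.062]
[ 0.514 -0.036]
[ 0.521 -0.004]
[0.55  0.013]
shift [ 0.2034 -0.648  -0.004 ] turn [0. 0. 0.]
```

```bash
python3 -m crank '0.2 -0.64 0 0 0 0 0;0.2 -0.64 0 0 0 0 0;0.2 -0.64 0 0 0 0 0;0.2 -0.64 0.2 0 0 0 0;0.2 -0.64 0.4 0 0 0 0;0.2 -0.64 0.4 0 0 0 0' | head -2
python3 - <<'E'
from h import *
im,T=look('wrist',['socket'],['stick']); save(im,'w2.png')
print(proj(im,T,[.549,.268,.19]),proj(im,T,[.549,.268,.055]))
m=models.masks_of('stick','wrist')
if m:
    v,u=np.nonzero(m[0]['mask']); print(m[0]['score'],u.min(),u.max(),v.min(),v.max(),len(u))
E
```

```text
time_s: 5.78
ee_pos: [0.5461, 0.2659, 0.233]
wrist L socket 0.93 [0.5488 0.2682 0.0111] [261. 149.]
wrist F stick 0.94 [0.5551 0.2717 0.1547]
[259.96960312 200.65390887] [260.54683798 156.58050009]
0.84 246 263 150 208 707
```

View pics/w2.png

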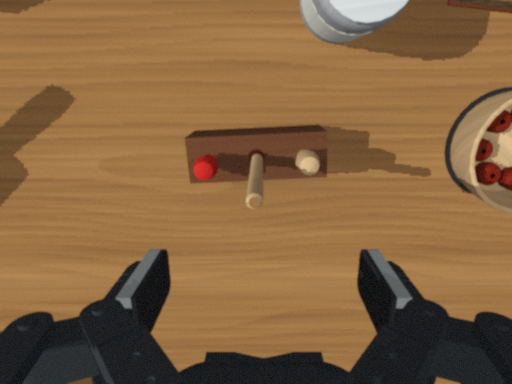

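Stick top centre is at (254.5,200) and its foot at (257.5,156), so the target needs a small correction in y.

Run:
```python
from h import *
im,T=cam('wrist')
a=ray(im,T,254.5,200,.19);b=ray(im,T,257.5,156,.055);print(a,b)
go([a[0]*.75+b[0]*.25,a[1]*.75+b[1]*.25,.157])
```

```text
[0.55119541 0.27389076 0.19      ] [0.55456661 0.27427411 0.055     ]
shift [ 0.0094 -0.0412  0.5654] turn [0. 0. 0.]
```

Run:
```python
from h import *
im,T=cam('wrist'); print(bot.read_state()['ee_pos'])
m=models.masks_of('stick','wrist')[0]['mask']; v,u=np.nonzero(m)
k=v>v.max()-9; x=u[k].mean(); y=v.max()-7
k2=v<v.min()+5; x2=u[k2].mean(); y2=v.min()+3
print(x,y,x2,y2)
a=ray(im,T,x,y,.19);b=ray(im,T,x2,y2,.055);print(a,b)
go([a[0]*.75+b[0]*.25,a[1]*.75+b[1]*.25,.157])
```

```text
[0.55015205 0.2677237  0.2417017 ]
258.6292134831461 199 260.0612244897959 158
[0.55195127 0.27109652 0.19      ] [0.55246024 0.2716384  0.055     ]
shift [ 0.0121 -0.0226  0.5631] turn [0. 0. 0.]
```

```bash
python3 -m crank '0.01 -0.02 0.2 0 0 0 0;0.01 -0.02 0.4 0 0 0 0;0.01 -0.02 0.57 0 0 0 0;0.01 -0.02 0.57 0 0 0 0;0.01 -0.02 0.57 0 0 0 100;0.01 -0.02 0.57 0 0 0 150;0.01 -0.02 0.57 0 0 0 180;0.01 -0.02 0.57 0 0 0 205;0.01 -0.02 0.57 0 0 0 255;0.01 -0.02 0.57 0 0 0 255;0.01 -0.02 0.57 0 0 0 255;0.01 -0.02 0.57 0 0 0 255' 60
python3 - <<'E'
from h import *
im,T=cam('wrist'); save(im,'w3.png'); s=bot.read_state(); print(s['ee_pos'],s['force'],s['grip_width'],s['finger_force'],s['wrist_torque'])
E
```

```text
time_s: 7.13
ee_pos: [0.5511, 0.2709, 0.1549]
tcp_rot: [-0.0, 1.0, -0.0, 0.001]
force: [-0.6, -0.0, 3.9]
grip_width: 0.0091
finger_force: 58.6
[0.55114319 0.27095257 0.15483172] [0.24103329 0.1780033  5.21916425] 0.008679855620250082 58.7223744392395 [-0.02844079  0.03969685  0.02885729]
```

View pics/w3.png

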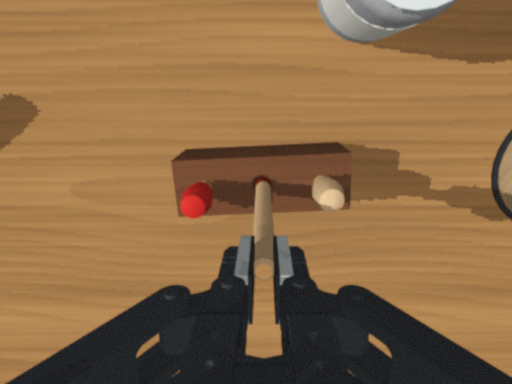

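Fingers are closed on the stick, its top at (263,270). Lifting and carrying it to the bowl.

```bash
python3 -m crank '0 0 -0.1 0 0 0 255;0 0 -0.3 0 0 0 255;0 0 -0.5 0 0 0 255;0 0 -0.7 0 0 0 255;0 0 -0.8 0 0 0 255;0 0 -0.8 0 0 0 255'
python3 -m crank '0 0.2 0 0 0 0 255;0 0.4 0 0 0 0 255;0 0.6 0 0 0 0 255;0 0.8 0 0 0 0 255;0 0.98 0 0 0 0 255'|head -2
python3 -m crank '0 0.2 0 0 0 0 255;0 0.4 0 0 0 0 255;0 0.6 0 0 0 0 255;0 0.8 0 0 0 0 255;0 0.98 0 0 0 0 255;0 0.98 0 0 0 0 255;0 0.98 0 0 0 0 255'
python3 - <<'E'
from h import *
s=bot.read_state();print(s['ee_pos'])
im,T=look('wrist',['bowl','stick'])
save(im,'w4.png');go([.552,-.0255,.159])
p=s['ee_pos']; print(proj(im,T,p-[0,0,.145]),proj(im,T,p))
E
```

```text
time_s: 7.68
ee_pos: [0.552, 0.2714, 0.2778]
tcp_rot: [-0.002, 1.0, -0.0, 0.003]
force: [0.1, -0.1, 0.1]
grip_width: 0.0092
finger_force: 58.6
time_s: 8.1
ee_pos: [0.5493, 0.1219, 0.2717]
time_s: 8.68
ee_pos: [0.5496, -0.0244, 0.272]
tcp_rot: [-0.0, 1.0, -0.002, -0.002]
force: [-0.5, 0.3, 0.3]
grip_width: 0.0086
finger_force: 58.7
[ 0.54955901 -0.02437398  0.27204011]
wrist L bowl 0.85 [ 0.5494 -0.0266  0.0013] [265. 145.]
wrist L stick 0.94 [ 0.5457 -0.0244  0.1305] [264. 173.]
wrist L stick 0.63 [ 0.5004 -0.2408  0.0142] [423. 182.]
shift [0.0143 0.0206 0.7592] turn [0. 0. 0.]
[263.4542787  168.12292014] [263.36990255 232.62912532]
```

View pics/w4.png

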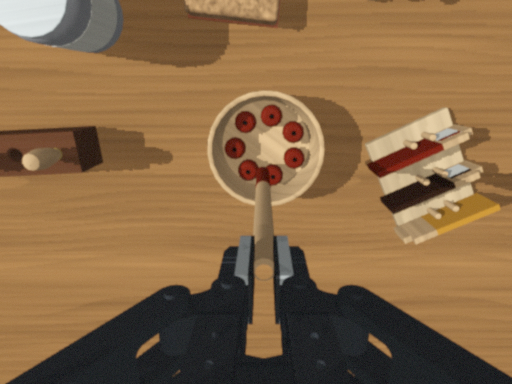

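The tip hangs at about (263,172) over the bowl. The rim spans u 208–325 and v 92–205, centre (266.5,148.5), and the beads still lie in a ring.

Run:
```python
from h import *
im,T=cam('wrist')
c=ray(im,T,266.5,148.5,.055); t=ray(im,T,263.5,173,.132); print(c,t)
b=[(246,121),(272,115),(293,132),(294,158),(274,175),(248,170),(235,148)]
for u,v in b: print((ray(im,T,u,v,.03)).round(3)[:2])
p=bot.read_state()['ee_pos']; print(p); go([p[0]+c[0]-t[0],p[1]+c[1]-t[1],.159])
```

```text
[ 0.55579765 -0.02605524  0.055     ] [ 0.54642918 -0.02251131  0.132     ]
[ 0.585 -0.001]
[ 0.593 -0.033]
[ 0.572 -0.059]
[ 0.539 -0.061]
[ 0.516 -0.036]
[ 0.523 -0.002]
[0.552 0.014]
[ 0.55016655 -0.02231185  0.27313677]
shift [0.0633 0.0239 0.7608] turn [0. 0. 0.]
```

```bash
python3 -m crank '0.04 0.02 0.1 0 0 0 255;0.04 0.02 0.3 0 0 0 255;0.04 0.02 0.5 0 0 0 255;0.04 0.02 0.65 0 0 0 255;0.04 0.02 0.75 0 0 0 255;0.04 0.02 0.75 0 0 0 255'
python3 - <<'E'
from h import *
im,T=look('wrist'); s=bot.read_state();print(s['ee_pos'],s['force'])
save(im,'w5.png')
E
```

```text
time_s: 9.38
ee_pos: [0.5539, -0.0251, 0.1576]
tcp_rot: [-0.0, 1.0, 0.001, -0.004]
force: [-1.1, 0.4, -0.7]
grip_width: 0.0087
finger_force: 58.7
[ 0.55527112 -0.02528029  0.15971543] [-1.50241946  0.52659685 -0.41137788]
```

View pics/w5.png

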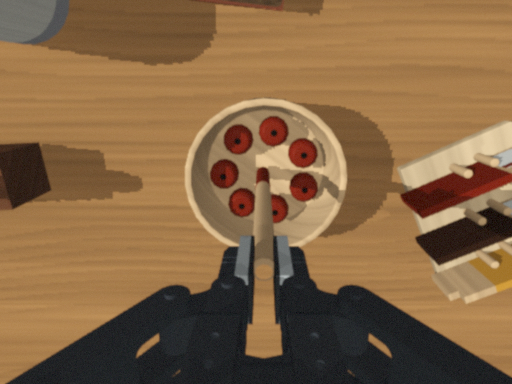

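The tip is at (262,172), centred within the bead ring (264,172), and touches nothing. Starting a spiral out and round.

```bash
python3 -m crank '0.06 0 0 0 0 0 255;0.087 0.023 0 0 0 0 255;0.104 0.06 0 0 0 0 255;0.099 0.099 0 0 0 0 255;0.08 0.139 0 0 0 0 255;0.047 0.174 0 0 0 0 255;0 0.2 0 0 0 0 255;-0.052 0.193 0 0 0 0 255;-0.1 0.173 0 0 0 0 255;-0.141 0.141 0 0 0 0 255;-0.173 0.1 0 0 0 0 255;-0.193 0.052 0 0 0 0 255;-0.2 0 0 0 0 0 255;-0.193 -0.052 0 0 0 0 255;-0.173 -0.1 0 0 0 0 255;-0.141 -0.141 0 0 0 0 255;-0.1 -0.173 0 0 0 0 255;-0.052 -0.193 0 0 0 0 255;0 -0.2 0 0 0 0 255;0.052 -0.193 0 0 0 0 255'
python3 - <<'E'
from h import *
im,T=look('wrist'); s=bot.read_state();print(s['ee_pos'],s['force'],s['wrist_torque'])
save(im,'w6.png')
E
```

```text
time_s: 11.1
ee_pos: [0.5647, 0.0026, 0.161]
tcp_rot: [0.0, 1.0, 0.0, -0.001]
force: [-0.1, -1.5, 0.2]
grip_width: 0.0087
finger_force: 58.9
[0.56647933 0.00204069 0.16095065] [ 1.54140568 -2.13778334  0.53568273] [-0.53595798  0.08514268  0.02248742]
```

View pics/w6.png

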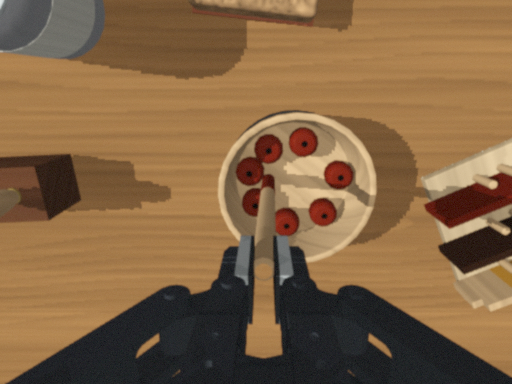

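The stick, tip at (268,182), is pushing the beads along, and all seven are inside the bowl. Continuing round.

```bash
python3 -m crank '0.048 0.02 0 0 0 0 255;0.089 0.052 0 0 0 0 255;0.121 0.093 0 0 0 0 255;0.141 0.141 0 0 0 0 255;0.148 0.193 0 0 0 0 255;0.141 0.245 0 0 0 0 255;0.121 0.293 0 0 0 0 255;0.089 0.334 0 0 0 0 255;0.048 0.366 0 0 0 0 255;0 0.386 0 0 0 0 255;-0.052 0.393 0 0 0 0 255;-0.104 0.386 0 0 0 0 255;-0.152 0.366 0 0 0 0 255;-0.193 0.334 0 0 0 0 255;-0.225 0.293 0 0 0 0 255;-0.245 0.245 0 0 0 0 255;-0.252 0.193 0 0 0 0 255;-0.245 0.141 0 0 0 0 255;-0.225 0.093 0 0 0 0 255;-0.193 0.052 0 0 0 0 255'
python3 -m crank '0.041 -0.032 0 0 0 0 255;0.089 -0.052 0 0 0 0 255;0.141 -0.059 0 0 0 0 255;0.193 -0.052 0 0 0 0 255;0.241 -0.032 0 0 0 0 255;0.282 0 0 0 0 0 255;0.314 0.041 0 0 0 0 255;0.334 0.089 0 0 0 0 255;0.341 0.141 0 0 0 0 255;0.334 0.193 0 0 0 0 255;0.314 0.241 0 0 0 0 255;0.282 0.282 0 0 0 0 255;0.241 0.314 0 0 0 0 255;0.193 0.334 0 0 0 0 255;0.141 0.341 0 0 0 0 255;0.089 0.334 0 0 0 0 255;0.11 0.27 0 0 0 0 255;0.13 0.2 0 0 0 0 255;0.141 0.141 0 0 0 0 255;0.141 0.141 0 0 0 0 255'
python3 - <<'E'
from h import *
im,T=look('wrist'); s=bot.read_state();print(s['ee_pos'],s['force'])
save(im,'w7.png')
E
```

```text
time_s: 12.82
ee_pos: [0.5356, -0.0044, 0.1614]
tcp_rot: [0.0, 1.0, 0.0, 0.0]
force: [-0.1, -2.0, 0.2]
grip_width: 0.0089
finger_force: 58.9
time_s: 14.48
ee_pos: [0.5572, -0.0241, 0.1613]
tcp_rot: [-0.0, 1.0, 0.001, 0.0]
force: [0.4, 0.0, -0.9]
grip_width: 0.009
finger_force: 58.7
[ 0.55693347 -0.02495441  0.16116773] [ 0.25391195 -0.08884027 -0.29122696]
```

View pics/w7.png

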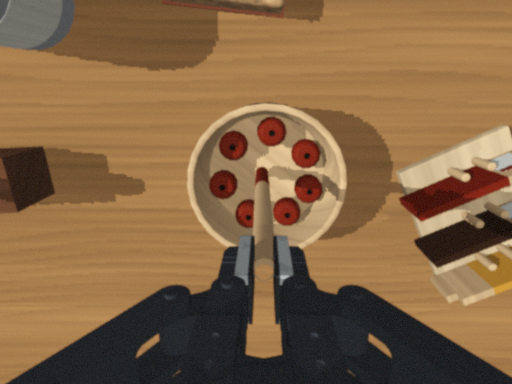

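All seven beads are in the bowl and have advanced about one slot, with the tip unchanged at (262,172). Carrying the stick back above its hole.

```bash
python3 -m crank '0 0 -0.2 0 0 0 255;0 0 -0.4 0 0 0 255;0 0 -0.6 0 0 0 255;0 0 -0.77 0 0 0 255;0 0 -0.77 0 0 0 255'|head -2
python3 -m crank '0 -0.2 0 0 0 0 255;0 -0.4 0 0 0 0 255;0 -0.6 0 0 0 0 255;0 -0.8 0 0 0 0 255;0 -0.98 0 0 0 0 255'|head -2
python3 -m crank '-0.02 -0.2 0 0 0 0 255;-0.02 -0.4 0 0 0 0 255;-0.02 -0.6 0 0 0 0 255;-0.02 -0.8 0 0 0 0 255;-0.02 -0.98 0 0 0 0 255;-0.02 -0.98 0 0 0 0 255;-0.02 -0.98 0 0 0 0 255;-0.02 -0.98 0 0 0 0 255;-0.02 -0.98 0 0 0 0 255'
python3 - <<'E'
from h import *
im,T=look('wrist',['socket','stick']); s=bot.read_state();print(s['ee_pos'])
go([.5511,.2709,.1548],DOWN); save(im,'w8.png')
E
```

```text
time_s: 14.95
ee_pos: [0.5593, -0.0265, 0.2826]
time_s: 15.37
ee_pos: [0.5562, 0.1223, 0.276]
time_s: 16.12
ee_pos: [0.5536, 0.2667, 0.2765]
tcp_rot: [0.0, 1.0, -0.001, -0.0]
force: [-0.4, 0.0, 0.1]
grip_width: 0.0084
finger_force: 58.8
wrist L socket 0.65 [0.551  0.2702 0.0112] [261. 148.]
wrist L stick 0.6 [0.5511 0.2675 0.1377] [262. 173.]
wrist L stick 0.26 [0.5809 0.0061 0.006 ] [460. 125.]
[0.55370711 0.26662454 0.27691641]
shift [-0.0176 -0.0286  0.8141] turn [ 0.     -0.     -0.0003]
```

View pics/w8.png

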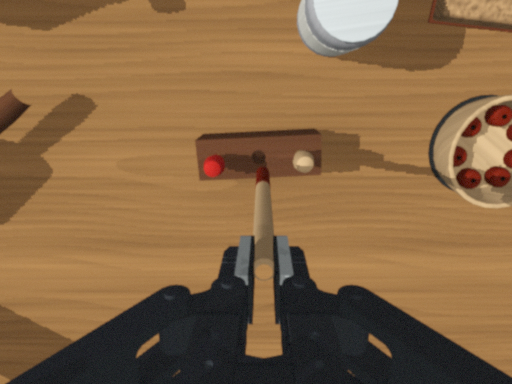

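The hole shows at about (259,157) and the tip at (263,172). I'll go to just above the mouth and check.

```bash
python3 -m crank '-0.018 -0.028 0.1 0 0 0 255;-0.018 -0.028 0.3 0 0 0 255;-0.018 -0.028 0.42 0 0 0 255;-0.018 -0.028 0.42 0 0 0 255;-0.018 -0.028 0.42 0 0 0 255;-0.018 -0.028 0.42 0 0 0 255'
python3 - <<'E'
from h import *
im,T=look('wrist'); s=bot.read_state();print(s['ee_pos'])
go([.5511,.2709,.1548],DOWN)
f=im['frame'][90:240,170:350]; cv2.imwrite('pics/w9.png',cv2.resize(f[:,:,::-1],None,fx=4,fy=4,interpolation=cv2.INTER_CUBIC))
p=s['ee_pos'];print(proj(im,T,p-[0,0,.145]),proj(im,T,[.5515,.271,.055]))
E
```

```text
time_s: 16.77
ee_pos: [0.5518, 0.2719, 0.2154]
tcp_rot: [-0.001, 1.0, -0.001, 0.001]
force: [-0.2, 0.7, 0.2]
grip_width: 0.009
finger_force: 58.8
[0.55189663 0.27201414 0.21571268]
shift [-0.0066  0.008   0.4061] turn [-0.0002 -0.0005 -0.0001]
[263.37253154 168.88024245] [264.37846889 165.51369012]
```

View pics/w9.png

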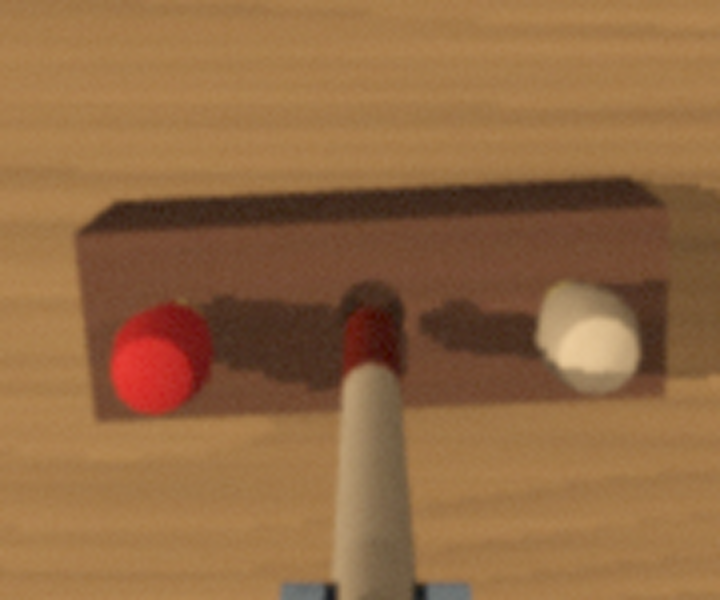

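Crop: the tip centre (≈(372,329)) is in line with the hole (centre (372,311)) once its 15 mm of height is allowed for, within about 1 mm. I'll go straight down in small steps.

```bash
python3 -m crank '0 0 0.08 0 0 0 255;0 0 0.14 0 0 0 255;0 0 0.2 0 0 0 255;0 0 0.2 0 0 0 255'
python3 - <<'E'
from h import *
go([.5511,.2709,.1548])
E
```

```text
time_s: 17.15
ee_pos: [0.5501, 0.2714, 0.1824]
tcp_rot: [0.001, 1.0, -0.0, -0.001]
force: [-0.5, 0.1, -1.3]
grip_width: 0.0087
finger_force: 59.3
shift [0.0074 0.0033 0.1838] turn [0. 0. 0.]
```

Tip about 17 mm inside the hole with no resistance; continuing.

```bash
python3 -m crank '0 0 0.06 0 0 0 255;0 0 0.12 0 0 0 255;0 0 0.16 0 0 0 255;0 0 0.18 0 0 0 255;0 0 0.18 0 0 0 255;0 0 0.18 0 0 0 255'
python3 - <<'E'
from h import *
s=bot.read_state();print(s['ee_pos'],s['force'])
look('top',['stick','socket'],['stick'])
E
```

```text
time_s: 17.65
ee_pos: [0.5509, 0.2719, 0.1566]
tcp_rot: [0.0, 1.0, -0.0, -0.0]
force: [-0.0, 0.2, -0.5]
grip_width: 0.009
finger_force: 59.3
[0.55088116 0.27188845 0.15664013] [-0.03489859  0.15305321 -0.45582772]
top L stick 0.51 [0.5483 0.2733 0.0087] [136. 215.]
top L socket 0.94 [0.5451 0.2729 0.0131] [136. 216.]
```

```bash
python3 -m crank '0 0 0 0 0 0 200;0 0 0 0 0 0 120;0 0 0 0 0 0 0;0 0 0 0 0 0 0;0 0 0 0 0 0 0;0 0 0 0 0 0 0;0 0 -0.2 0 0 0 0;0 0 -0.4 0 0 0 0;0 0 -0.65 0 0 0 0;0 0 -0.95 0 0 0 0;0 0 -0.95 0 0 0 0'
python3 -m crank '-0.15 0.25 0 0 0 0 0;-0.15 0.5 0 0 0 0 0;-0.15 0.75 0 0 0 0 0;-0.15 1 0 0 0 0 0'|head -2
python3 -m crank '-0.15 0.25 0 0 0 0 0;-0.15 0.5 0 0 0 0 0;-0.15 0.75 0 0 0 0 0;-0.15 1 0 0 0 0 0'|head -2
python3 -m crank '-0.15 0.25 0 0 0 0 0;-0.15 0.5 0 0 0 0 0;-0.15 0.75 0 0 0 0 0;-0.15 1 0 0 0 0 0;-0.15 1 0 0 0 0 0;-0.15 1 0 0 0 0 0;-0.15 1 0 0 0 0 0;-0.15 1 0 0 0 0 0'
python3 - <<'E'
from h import *
im,T=look('wrist',['sample_red','grip_end','label','rack','sample_dark','sample_honey']); s=bot.read_state();print(s['ee_pos'],s['tcp_rot'])
m=models.masks_of('sample_red','wrist')
for r in m[:2]: 
    v,u=np.nonzero(r['mask']); print(r['score'],u.min(),u.max(),v.min(),v.max(),len(u))
    c,sz,a=cv2.minAreaRect(np.c_[u,v].astype(np.float32)); print(c,sz,a)
    for q in cv2.boxPoints((c,sz,a)): print(q,ray(im,T,*q,.057).round(4))
im,T=look('top',['stick']); 
im,T=look('scene',['stick']);
E
```

```text
time_s: 18.77
ee_pos: [0.5536, 0.2732, 0.3081]
tcp_rot: [-0.003, 1.0, -0.0, 0.007]
force: [0.1, 0.0, 1.1]
grip_width: 0.0854
finger_force: 0.0
time_s: 19.1
ee_pos: [0.5277, 0.1206, 0.2995]
time_s: 19.43
ee_pos: [0.505, -0.0298, 0.2996]
time_s: 20.1
ee_pos: [0.4831, -0.177, 0.2993]
tcp_rot: [-0.0, 1.0, 0.0, 0.0]
force: [0.5, 0.2, 0.2]
grip_width: 0.0853
finger_force: 0.0
wrist L sample_red 0.55 [ 0.5469 -0.2145  0.014 ] [292.  96.]
wrist L sample_red 0.37 [ 0.5149 -0.0483  0.0101] [170. 120.]
wrist L grip_end 0.66 [ 0.5331 -0.1851  0.044 ] [270. 108.]
wrist L grip_end 0.16 [ 0.5494 -0.2139  0.0137] [291.  94.]
wrist L label 0.6 [ 0.5628 -0.2486  0.0307] [320.  84.]
wrist L rack 0.85 [ 0.5053 -0.2431  0.    ] [310. 127.]
wrist L sample_dark 0.56 [ 0.5015 -0.2408  0.0152] [310. 131.]
wrist L sample_honey 0.8 [ 0.457  -0.2627  0.0123] [324. 162.]
[ 0.48323457 -0.1775347   0.29939202] [8.06280281e-05 9.99999947e-01 3.07215653e-04 7.35002907e-05]
0.88 252 341 72 120 831
(296.4935302734375, 94.9867935180664) (9.15002727508545, 98.3995590209961) 63.8118896484375
[250.32507 112.59424] [ 0.5289 -0.161   0.057 ]
[338.6239   69.16858] [ 0.5788 -0.2653  0.057 ]
[342.662    77.37935] [ 0.5697 -0.2707  0.057 ]
[254.36316 120.80501] [ 0.5191 -0.1658  0.057 ]
top L stick 0.55 [0.5483 0.2733 0.0091] [136. 215.]
scene L stick 0.66 [0.5477 0.2726 0.0089] [318. 176.]
scene L stick 0.39 [7.348e-01 1.020e-02 7.000e-04] [274. 258.]
```

```bash
python3 -m crank '0.33 0.05 0 0 0 -0.3236 0;0.33 0.05 0 0 0 -0.3236 135;0.33 0.05 0 0 0 -0.3236 135;0.33 0.05 0 0 0 -0.3236 135;0.33 0.05 0 0 0 -0.3236 135;0.33 0.05 0 0 0 -0.3236 135;0.33 0.05 0 0 0 -0.3236 135;0.33 0.05 0 0 0 -0.3236 135;0.33 0.05 0 0 0 -0.3236 135;0.33 0.05 0 0 0 -0.3236 135;0.33 0.05 0 0 0 -0.3236 135;0.33 0.05 0.2 0 0 -0.3236 135;0.33 0.05 0.4 0 0 -0.3236 135;0.33 0.05 0.6 0 0 -0.3236 135;0.33 0.05 0.6 0 0 -0.3236 135;0.33 0.05 0.6 0 0 -0.3236 135;0.33 0.05 0.6 0 0 -0.3236 135;0.33 0.05 0.6 0 0 -0.3236 135;0.33 0.05 0.6 0 0 -0.3236 135;0.33 0.05 0.6 0 0 -0.3236 135'
python3 - <<'E'
from h import *
im,T=look('wrist',['sample_red','grip_end','label','rack']); s=bot.read_state();print(s['ee_pos'],s['tcp_rot'],s['joints'])
m=models.masks_of('sample_red','wrist')
for r in m[:2]:
    v,u=np.nonzero(r['mask']); print(r['score'],u.min(),u.max(),v.min(),v.max(),len(u))
    c,sz,a=cv2.minAreaRect(np.c_[u,v].astype(np.float32)); print(c,sz,a)
    for q in cv2.boxPoints((c,sz,a)): print(q,ray(im,T,*q,.057).round(4))
print(proj(im,T,[.533,-.185,.057]))
E
```

```text
time_s: 22.37
ee_pos: [0.5327, -0.1857, 0.2094]
tcp_rot: [0.0, 0.527, 0.85, -0.0]
force: [0.1, 0.1, -0.4]
grip_width: 0.0397
finger_force: 0.0
wrist L sample_red 0.85 [ 0.5471 -0.2129  0.0128] [264. 184.]
wrist L sample_red 0.44 [ 0.5498 -0.0277  0.002 ] [346.  29.]
wrist L grip_end 0.74 [ 0.5333 -0.1858  0.0432] [264. 164.]
wrist L grip_end 0.69 [ 0.4551 -0.267   0.0109] [173. 189.]
wrist L label 0.95 [ 0.5625 -0.2501  0.0326] [262. 222.]
wrist L label 0.74 [ 0.5936 -0.031   0.008 ] [382.  51.]
wrist L rack 0.76 [ 0.5026 -0.2432 -0.0014] [220. 186.]
wrist L rack 0.72 [ 0.5343 -0.1881  0.0418] [264. 166.]
[ 0.53265245 -0.1856218   0.20940558] [ 1.30053750e-04  5.26548304e-01  8.50145203e-01 -4.09939304e-06] [-3.55678321e-01  3.02235686e-01  1.58978590e+00 -6.26297527e-05
  1.24931771e+00 -8.17384233e-01]
0.6 259 268 136 249 928
(263.64599609375, 192.48812866210938) (8.554730415344238, 113.08631896972656) 0.795723557472229
[258.5838  248.96643] [ 0.5687 -0.2702  0.057 ]
[260.1543  135.89102] [ 0.5159 -0.1594  0.057 ]
[268.7082  136.00983] [ 0.5235 -0.1558  0.057 ]
[267.1377  249.08524] [ 0.5771 -0.2662  0.057 ]
[264.13311697 166.42253974]
```

The grasp line agrees within 1 mm. Descending and gripping.

```bash
python3 -m crank '0 0 0.2 0 0 0 135;0 0 0.4 0 0 0 135;0 0 0.6 0 0 0 135;0 0 0.7 0 0 0 135;0 0 0.7 0 0 0 135'|head -2
python3 - <<'E'
from h import *
im,T=look('wrist',['grip_end'])
m=models.masks_of('sample_red','wrist')[0]
v,u=np.nonzero(m['mask']); b=cv2.minAreaRect(np.c_[u,v].astype(np.float32)); print(m['score'],b)
for q in cv2.boxPoints(b): print(ray(im,T,*q,.057).round(4))
go([.533,-.185,.042])
E
```

```text
time_s: 23.08
ee_pos: [0.53, -0.1847, 0.1006]
wrist L grip_end 0.59 [ 0.5338 -0.1848  0.0428] [269. 201.]
0.97 ((267.4605407714844, 237.99948120117188), (13.209383010864258, 156.1049041748047), 0.7538483738899231)
[ 0.5675 -0.2668  0.057 ]
[ 0.5147 -0.1568  0.057 ]
[ 0.5225 -0.1531  0.057 ]
[ 0.5766 -0.2624  0.057 ]
shift [ 0.0084 -0.0013  0.423 ] turn [0. 0. 0.]
```

```bash
python3 -m crank '0 0 0.15 0 0 0 135;0 0 0.3 0 0 0 135;0 0 0.42 0 0 0 135;0 0 0.42 0 0 0 135;0 0 0.42 0 0 0 135;0 0 0.42 0 0 0 180;0 0 0.42 0 0 0 210;0 0 0.42 0 0 0 255;0 0 0.42 0 0 0 255;0 0 0.42 0 0 0 255;0 0 0.42 0 0 0 255' 70
python3 -m crank '0 0 -0.08 0 0 0 255;0 0 -0.2 0 0 0 255;0 0 -0.4 0 0 0 255;0 0 -0.6 0 0 0 255;0 0 -0.8 0 0 0 255;0 0 -1 0 0 0 255;0 0 -1 0 0 0 255;0 0 -1 0 0 0 255;0 0 -1 0 0 0 255'
python3 - <<'E'
from h import *
for n in ('wrist','scene'): look(n,['sample_red','label','grip_end','sample_dark','sample_honey'])
im,T=look('scene',['stick'],['stick'])
s=bot.read_state(); print(s['ee_pos'],s['tcp_rot'],s['joints'])
E
```

```text
time_s: 24.15
ee_pos: [0.5328, -0.1857, 0.0416]
tcp_rot: [0.0, 0.526, 0.85, 0.0]
force: [-0.3, -0.0, -0.1]
grip_width: 0.0002
finger_force: 0.0
time_s: 24.9
ee_pos: [0.532, -0.1854, 0.1907]
tcp_rot: [-0.001, 0.526, 0.85, -0.0]
force: [-0.6, 0.7, -0.2]
grip_width: -0.0001
finger_force: 0.0
wrist L sample_red 0.71 [ 0.5476 -0.2155  0.0121] [264. 191.]
wrist L label 0.79 [ 0.565  -0.2497  0.033 ] [264. 231.]
wrist L grip_end 0.78 [ 0.5335 -0.1849  0.0423] [265. 168.]
wrist L sample_honey 0.92 [ 0.456  -0.2645  0.0143] [170. 194.]
scene L sample_red 0.65 [ 0.5487 -0.2123  0.0081] [159. 239.]
scene L label 0.87 [ 0.5658 -0.2474  0.0314] [145. 244.]
scene L label 0.55 [ 0.5533 -0.0197  0.002 ] [230. 214.]
scene L grip_end 0.92 [ 0.533  -0.1882  0.0445] [164. 222.]
scene L grip_end 0.63 [ 0.4504 -0.2613  0.0132] [129. 220.]
scene L sample_dark 0.71 [ 0.4988 -0.2421  0.0109] [142. 230.]
scene L sample_dark 0.36 [ 0.5687 -0.0615  0.0098] [218. 222.]
scene L sample_honey 0.92 [ 0.454  -0.2645  0.0095] [128. 222.]
scene L stick 0.64 [0.5485 0.2709 0.009 ] [318. 176.]
scene F stick 0.54 [0.556  0.2693 0.126 ]
[ 0.53264614 -0.18564945  0.19136254] [ 9.78872899e-05  5.26455278e-01  8.50202817e-01 -1.63318507e-05] [-3.55721396e-01  3.14265503e-01  1.61907644e+00 -7.55850060e-05
  1.20806523e+00 -8.17639120e-01]
```

The fingers shut on nothing (width 0, no force). Finding out why before retrying.

Run:
```python
from h import *
im,T=look('wrist',[],['sample_red'])
for q in ('sample_red','label','sample_dark'):
  for m in models.masks_of(q,'wrist')[:2]:
    v,u=np.nonzero(m['mask']); b=cv2.minAreaRect(np.c_[u,v].astype(np.float32)); print(q,m['score'],np.round(b[0]),np.round(b[1]),b[2],len(u))
    print([ray(im,T,*p,.057).round(4)[:2].tolist() for p in cv2.boxPoints(b)])
s=bot.read_state(); p=s['ee_pos']; print('tip proj',proj(im,T,p-[0,0,.017]),'tcp',proj(im,T,p))
f=im['frame'].astype(int)
for v in range(100,290,10): print(v,[tuple(f[v,u]) for u in range(246,284,6)])
im,T=cam('scene'); d=np.abs(im['frame'].astype(int)-cv2.imread('pics/scene0.png')[:,:,::-1]).sum(2)[190:270,95:190]
for r in d[::4,::4]: print(' '.join('%3d'%x for x in r))
```

```text
wrist F sample_red 0.83 [ 0.5392 -0.195   0.0605]
sample_red 0.88 [264. 188.] [10. 97.] 1.080924153327942 853
[[0.5579, -0.2483], [0.516, -0.1594], [0.5245, -0.1554], [0.5672, -0.2439]]
label 0.66 [164. 200.] [122.  24.] 85.54439544677734 2385
[[0.4233, -0.2069], [0.4421, -0.1956], [0.4974, -0.3091], [0.4762, -0.322]]
sample_dark 0.66 [213. 197.] [117.  16.] 88.81881713867188 1658
[[0.4692, -0.182], [0.4826, -0.175], [0.5342, -0.2841], [0.5192, -0.2921]]
sample_dark 0.42 [264. 187.] [11. 97.] 0.8303154110908508 898
[[0.5572, -0.2474], [0.5151, -0.1588], [0.524, -0.1546], [0.567, -0.2427]]
tip proj [263.35077598 220.39401237] tcp [263.30765383 232.49397095]
100 [(np.int64(152), np.int64(111), np.int64(66)), (np.int64(118), np.int64(87), np.int64(52)), (np.int64(114), np.int64(84), np.int64(51)), (np.int64(107), np.int64(77), np.int64(47)), (np.int64(108), np.int64(81), np.int64(47)), (np.int64(115), np.int64(81), np.int64(51)), (np.int64(108), np.int64(80), np.int64(45))]
110 [(np.int64(157), np.int64(115), np.int64(69)), (np.int64(162), np.int64(120), np.int64(75)), (np.int64(110), n
[... 6994 characters left out ...]
   5  10  10   7  14   9  10
  4   3  13   9  12   1  10  11   9  11  12  15  57   6   3   9   8   9  11   8  10   6   9   8
  5  13  12   5   6   2   7   9  13  11  13  12   7  11  11  11  13  12   2   8   7   6   8   6
  8   8  11   3   5   7   6   5   8  13  11   9  12  11   9  10  10  11   8  11  11   8  13  10
  7   6  10  10   5   8   3   8   7   7   8  11   8   9  11   9   7   6   7   3   8   9   3   6
  7   8   6  12   9   5   8   3   7  10   3   3   8  11  12   7   9   8   8   5   8   6   7   5
  9   9   7  11   7  12   3   5   3   3   8   6   8   4   9   8   5   9   5  14  10   5   6   5
 10  10  11   4  13  13  10   8   4   6   3  10   6   9   7  12   8   6  10  10  10   5  11   7
```

The scene hasn't changed at all, so nothing was pushed. I'll retry, checking pose and width at each stage.

```bash
python3 -m crank '0 0 0 0 0 0 135;0 0 0 0 0 0 135;0 0 0 0 0 0 135;0 0 0.25 0 0 0 135;0 0 0.5 0 0 0 135;0 0 0.75 0 0 0 135;0 0 1 0 0 0 135;0 0 1 0 0 0 135;0 0 1 0 0 0 135'
python3 - <<'E'
from h import *
im,T=look('wrist',['grip_end','sample_red'])
for q in ('sample_red',):
  for m in models.masks_of(q,'wrist')[:2]:
    v,u=np.nonzero(m['mask']); b=cv2.minAreaRect(np.c_[u,v].astype(np.float32)); print(q,m['score'],np.round(b[0]),np.round(b[1]),b[2],len(u))
f=im['frame'].astype(int)
for v in range(150,310,10): print(v,' '.join('%02x%02x%02x'%tuple(f[v,u]) for u in range(200,330,6)))
s=bot.read_state(); print(s['ee_pos'],s['tcp_rot'],s['grip_width'])
E
```

```text
time_s: 26.7
ee_pos: [0.5316, -0.1853, 0.0402]
tcp_rot: [-0.002, 0.526, 0.85, -0.0]
force: [-0.2, -0.6, 0.1]
grip_width: 0.04
finger_force: 0.0
wrist L grip_end 0.79 [ 0.5323 -0.1853  0.042 ] [265. 235.]
sample_red 0.83 [266. 268.] [ 17. 179.] 0.6510604023933411 2832
sample_red 0.33 [438.  61.] [56. 61.] 90.0 2730
150 a17849 a17648 a57a4d a27848 a47c4c a1794c a87c4b a87e4f 9d754b 9f7346 a27a4b 775633 785735 775636 775834 785834 785833 775735 7c5a37 7c5c38 795a33 785935
160 a57c4d a47a4c a27949 a37749 a1784b a0784c 9b7246 966d41 9c7445 a47b49 a97e4c ab7f4f 9e7748 775636 795735 7a5836 745433 7c5c38 7d5b3a 7c5a37 785836 745333
170 a47c4c a37848 a57849 a47c4c 9d7346 9e7648 987148 986f40 a3784a a77e4b aa7f4d a87e4c ac804e aa804d 8c6740 765534 7d5b39 7a5735 7b5b39 765835 735431 71532f
180 a57a4b a47a4c a37848 9c7444 a0764b 997147 9a7348 a47a4d a77c4a aa7f4d 95633b 71261c 72281a ab8250 a87e4d af8250 ae814f a67d4e 795936 725231 715232 6d4e2d
190 c4ae8a c3ae88 c1ac85 c3ac87 c3ad88 c1ad88 bfa984 c0ac87 bfaa85 7d6c54 714230 6c1a0c 6e1e15 bda885 bda782 bea983 bca882 bda681 bca37f a1774b 9c7346 a
[... 1164 characters left out ...]
 a18b6a 766146 7e6749 872918 882618 6a2017 a68a67 ccae82 d7c199 d7c19a d9c39d 0e1207 1c1d1b 626664 9da3a1
280 b7bebd 3a3e3e 202022 222326 a89472 a89372 aa9573 a99473 a48763 a98e67 772111 5c1e11 602415 a38862 ddc092 e3cca5 e4cda7 e4cea7 161914 171a13 37373a 909694
290 34353b 333738 1f2023 2d2b26 a18d70 a08b6a a28f6e a38f6e 705d42 816b4f 5c1e14 5c190f 5c1f14 b69972 d5bd96 dbc59d dbc59e dbc49d 5f4430 121315 242828 222426
300 2c3333 38383b 1e2124 a18d6f af9a79 ae9976 ad9875 ad9876 766146 7c6646 5e1f16 5c1e0e 5f2318 b1946e caae84 e0c9a2 dcc7a0 dbc49c 9c7446 141116 232424 272d32
[ 0.53463566 -0.18638194  0.04404727] [2.69510850e-03 5.26402098e-01 8.50231336e-01 4.91870048e-04] 0.040204378344633085
```

The plate sits between the open fingers (u≈266, fingers at 215 and 310). Closing stepwise.

```bash
for i in 1; do python3 -m crank '0 0 0.02 0 0 0 180;0 0 0.02 0 0 0 180;0 0 0.02 0 0 0 180;0 0 0.02 0 0 0 180' 70; python3 -m crank '0 0 0 0 0 0 225;0 0 0 0 0 0 225;0 0 0 0 0 0 225;0 0 0 0 0 0 225;0 0 0 0 0 0 225'; done; python3 -m crank '0 0 0 0 0 0 240;0 0 0 0 0 0 240;0 0 0 0 0 0 240'
python3 - <<'E'
from h import *
im,T=cam('wrist');f=im['frame'].astype(int)
for v in range(200,300,10): print(v,' '.join('%02x%02x%02x'%tuple(f[v,u]) for u in range(234,300,4)))
E
```

```text
time_s: 27.23
ee_pos: [0.5328, -0.1857, 0.0388]
tcp_rot: [0.0, 0.526, 0.85, 0.0]
force: [-0.5, 0.2, -0.3]
grip_width: 0.0252
finger_force: 0.0
time_s: 27.65
ee_pos: [0.5326, -0.1856, 0.0382]
tcp_rot: [-0.0, 0.526, 0.85, -0.0]
force: [-0.0, -0.5, -0.6]
grip_width: 0.0101
finger_force: 0.0
time_s: 27.9
ee_pos: [0.5326, -0.1856, 0.0383]
tcp_rot: [0.0, 0.526, 0.85, -0.0]
force: [-0.6, -0.8, -0.0]
grip_width: 0.005
finger_force: 0.0
200 d0b993 cfba91 d0b993 9a8669 998767 988666 82573b 6e2116 702417 722516 a47e5e cfba92 d0ba93 d1bb94 d0bb93 d1bc95 d1bb94
210 c6b28d 9c8866 9f8c6c a08b6d 9e8a6a 9e8a6a 90583f 852218 872512 851e12 b28564 d8c19a d9c29c d7c29b d9c29d d9c39d dac49c
220 998666 988465 968162 998666 9a8769 9a8768 8c4a38 852316 872719 852613 b88e6f d2bb95 d2bd95 d2bc93 d2bc97 d2bc95 d3bd98
230 9f8d6c 9b8869 948164 948161 968264 968263 884831 872a14 862515 86281d ba9975 ccb68e d0b994 cfba94 ceb792 cfba93 d0ba92
240 9c8869 9d886b 9b896b 9da2a2 9fa4a3 8e9493 552925 5d2111 7a2716 322928 9ca3a2 9fa5a4 9ea3a1 d5be98 d5bf99 d4be97 d8c19b
250 313437 262a2f 6a7070 9ea2a2 9da2a3 676a6a 402323 5d1c15 5d1b11 2a2527 979c9c 9fa3a4 9da2a1 3d4043 2e3336 2c3134 9a8869
260 222226 1e1e22 999f9f 9ea3a3 9ea2a1 4b4d50 39221f 591505 5d1d18 262326 838687 a1a5a4 a0a5a4 75797b 2e3334 323438 2f2e33
270 242726 2a2d2e 9da3a3 a0a5a4 9ea3a3 353637 311712 5b1a10 5f1f17 242326 696e6e 9fa5a4 9ea4a3 9ba0a0 2c2d33 323539 2a2c32
280 2e3334 2e2f35 2b2f37 303236 a9afaf 3b3e3e 3b1a18 5c1d11 5a1805 2c2c2b 565757 5e6061 252529 303337 2c3134 2a2c34 34353a
290 323438 2f3131 292f33 2c2c30 292a2f 393a3a 401815 5b190c 561101 231b19 202221 2f3033 2f2f36 2d3036 2d3034 323237 323137
```

Width reads 5 mm with the pads just at the plate, so the readout runs about 3 mm low. Closing on gradually.

```bash
python3 -m crank '0 0 0 0 0 0 246;0 0 0 0 0 0 246;0 0 0 0 0 0 246';python3 -m crank '0 0 0 0 0 0 255;0 0 0 0 0 0 255;0 0 0 0 0 0 255;0 0 0 0 0 0 255'
python3 - <<'E'
from h import *
im,T=cam('wrist');f=im['frame'].astype(int)
for v in range(170,320,10): print(v,' '.join('%02x%02x%02x'%tuple(f[v,u]) for u in range(234,300,4)))
s=bot.read_state();print(s['grip_width'],s['finger_force'],s['force'],s['wrist_torque'])
E
```

```text
time_s: 28.2
ee_pos: [0.5326, -0.1857, 0.0383]
tcp_rot: [0.0, 0.526, 0.85, -0.0]
force: [-0.5, 0.2, 1.0]
grip_width: 0.0029
finger_force: 0.0
time_s: 28.53
ee_pos: [0.5326, -0.1856, 0.0383]
tcp_rot: [0.0, 0.526, 0.85, -0.0]
force: [-0.2, 0.7, 0.2]
grip_width: 0.0002
finger_force: 0.0
170 976f45 977044 9e7448 a27849 a47a49 a87d4c aa7d4d a97e4d a97f4d ab7f50 a77c4c a87e4c 9f764a 7b5933 785532 7a5835 7e5d3c
180 997147 9e7647 a57a4a a5794b aa8151 a97e4c 9f7245 6c210c 6d2014 6f1f13 ab7e4f ab804f a77b48 ae804f ae8351 ab804d a87f4e
190 c2ac87 c2ad87 c1ad87 c2ad88 927f61 7f7056 775642 6e1f14 71261b 6f2512 b89f7c bfab87 bea982 bea883 bfaa84 bea985 bea985
200 d0b994 cfba93 cfb994 968365 958263 988567 7d5039 6f2216 6e2114 6e2317 aa8465 cfb993 cfb992 ceb792 cfba93 d0b994 d1ba93
210 c3ad89 9d886b 9c886a 9b886b 9c8a69 9c8967 8f573f 842213 86291e 842513 b08463 d6c19a d7c099 d8c19c d7c19c d8c29a d7c29a
220 988566 978164 998567 988464 988466 958264 884734 882a1a 882d1e 832413 b58b6a cfb993 d1ba94 d1ba93 d1ba94 d0ba93 cfb993
230 9f8b6b 9b8768 937f61 928060 958265 948261 874630 852717 86291a 87291f ba9
[... 431 characters left out ...]
6 1b1c1f 656a6b 9ca2a1 9da2a1 969a9a 2a2b2b 343535 9da3a2 9ca1a0 9ea3a3 3e4143 303237 2a2f31 2d3034 cdb790
280 2f2f37 303537 2d2f33 303237 2f3033 3f4145 afb4b4 333537 383a3b 777b79 2d3033 2f3537 323235 303339 2f3139 313136 3b3939
290 2e3033 35383c 2f3335 2d2d33 312f35 2f2f31 2b2b2e 232627 242525 262828 323236 2c2f33 2d2d30 2d2f34 2c2f34 2b2e33 2a2e33
300 2c2e32 303236 323437 2f2d32 313134 2e3233 2b2e32 1e2323 23262a 1b1e21 2d3334 333438 2f2e35 2f3436 31363a 2f3135 303136
310 2e3136 2b2f32 323336 313234 2e2d34 262c2f 17201f 1f1f20 202526 131c20 252b2d 2c3034 2f2f34 2f2f36 2f3134 34383b 2e3033
8.813839882552647e-05 0.0 [-0.86315144  0.30941317 -0.48469399] [-0.03581876 -0.0297743   0.00385314]
```

Run:
```python
from h import *
im=get_image('wrist');M=np.array(im['tool_from_camera']);print(M.round(3),np.round(im['K']))
for x in (-.011,0,.011):
    print(x,[(z,proj(im,M,np.array([x,0,z])).round().tolist()) for z in (-.06,-.035,-.02,-.002,.017)])
print([proj(im,M,np.array([0,y,.017])).round().tolist() for y in (-.006,.006)])
# stick in w3
print('stick w3', proj(im,M,np.array([.001,0,-.035])), proj(im,M,np.array([.001,0,.145])),proj(im,M,np.array([.001,0,.1])))
```

```text
[[-0.     0.952  0.305  0.078]
 [ 1.    -0.     0.001  0.   ]
 [ 0.001  0.305 -0.952 -0.165]
 [ 0.     0.     0.     1.   ]] [[326.   0. 263.]
 [  0. 326. 189.]
 [  0.   0.   1.]]
-0.011 [(-0.06, [263.0, 324.0]), (-0.035, [263.0, 287.0]), (-0.02, [263.0, 269.0]), (-0.002, [263.0, 252.0]), (0.017, [263.0, 237.0])]
0 [(-0.06, [263.0, 300.0]), (-0.035, [263.0, 266.0]), (-0.02, [263.0, 250.0]), (-0.002, [263.0, 234.0]), (0.017, [263.0, 220.0])]
0.011 [(-0.06, [263.0, 275.0]), (-0.035, [263.0, 244.0]), (-0.02, [263.0, 230.0]), (-0.002, [263.0, 216.0]), (0.017, [263.0, 203.0])]
[[253.0, 220.0], [273.0, 220.0]]
stick w3 [263.19896367 263.81129194] [263.55367055 167.75673795] [263.5063138  180.58093708]
```

The image shows why. The pad tips project to v≈238, but a tip 17 mm ahead of the TCP would be near 203. That puts the real tips about 22 mm *behind* the reported TCP when shut, so the fingers closed above the plate. I'll open, go about 30 mm lower while watching the force, then close.

```bash
python3 -m crank '0 0 0 0 0 0 135;0 0 0 0 0 0 135;0 0 0 0 0 0 135;0 0 0 0 0 0 135;0 0 0 0 0 0 135;0 0 0.05 0 0 0 135;0 0 0.1 0 0 0 135;0 0 0.1 0 0 0 135'; python3 -m crank '0 0 0.05 0 0 0 135;0 0 0.1 0 0 0 135;0 0 0.1 0 0 0 135;0 0 0.1 0 0 0 135'
```

```text
time_s: 29.3
ee_pos: [0.5313, -0.1852, 0.0214]
tcp_rot: [-0.002, 0.526, 0.85, -0.0]
force: [0.4, -0.1, -1.5]
grip_width: 0.0403
finger_force: 0.0
time_s: 29.63
ee_pos: [0.5321, -0.1855, 0.0075]
tcp_rot: [-0.001, 0.526, 0.85, -0.0]
force: [0.1, -0.5, -0.3]
grip_width: 0.0403
finger_force: 0.0
```

At TCP 7.5 mm there is still no contact, where tips as stated would already be inside the rack base. That confirms the offset, so I'm closing.

```bash
python3 -m crank '0 0 0 0 0 0 180;0 0 0 0 0 0 210;0 0 0 0 0 0 230;0 0 0 0 0 0 240;0 0 0 0 0 0 255;0 0 0 0 0 0 255;0 0 0 0 0 0 255;0 0 0 0 0 0 255;0 0 0 0 0 0 255' 70
```

```text
time_s: 30.38
ee_pos: [0.533, -0.1857, 0.0088]
tcp_rot: [0.001, 0.526, 0.85, 0.0]
force: [-1.7, 0.2, 5.6]
grip_width: 0.0067
finger_force: 69.0
```

Plate gripped (69 N). Lifting it out.

```bash
python3 -m crank '0 0 -0.08 0 0 0 255;0 0 -0.18 0 0 0 255;0 0 -0.3 0 0 0 255;0 0 -0.45 0 0 0 255;0 0 -0.6 0 0 0 255;0 0 -0.8 0 0 0 255;0 0 -1 0 0 0 255;0 0 -1 0 0 0 255'
python3 -m crank '0 0 -0.2 0 0 0 255;0 0 -0.4 0 0 0 255;0 0 -0.6 0 0 0 255;0 0 -0.6 0 0 0 255;0 0 -0.6 0 0 0 255'|head -2
python3 - <<'E'
from h import *
look('scene',['sample_red','label','sample_dark','sample_honey','stick'])
look('top',['stick','sample_red'])
s=bot.read_state(); print(s['ee_pos'],s['grip_width'],s['finger_force'],s['joints'])
R0=rot(s['tcp_rot']); Rz=R.from_euler('z',-29,degrees=True).as_matrix(); Rt=Rz@R0@R.from_rotvec([-np.radians(52),0,0]).as_matrix()
print(Rt.round(2)); o=np.array([.553,-.0255,.14]); tcp=o+Rt@[.032,0,.003]; print(tcp); go(tcp,Rt)
Rt2=R0@R.from_rotvec([-np.radians(52),0,0]).as_matrix(); tcp=o+Rt2@[.032,0,.003]; print(tcp); go(tcp,Rt2)
E
```

```text
time_s: 31.05
ee_pos: [0.5358, -0.1868, 0.1639]
tcp_rot: [0.005, 0.526, 0.85, 0.001]
force: [0.9, -1.2, -0.5]
grip_width: 0.0067
finger_force: 68.5
time_s: 31.47
ee_pos: [0.5332, -0.1859, 0.2493]
scene L sample_red 0.71 [ 0.5479 -0.2129  0.2521] [135. 163.]
scene L label 0.79 [ 0.5683 -0.2444  0.2666] [120. 168.]
scene L label 0.27 [ 0.5489 -0.2124  0.252 ] [135. 163.]
scene L sample_dark 0.81 [ 0.4987 -0.2402  0.0119] [142. 229.]
scene L sample_honey 0.98 [ 0.4533 -0.2605  0.0109] [130. 221.]
scene L stick 0.54 [0.5494 0.2705 0.0084] [318. 176.]
top L stick 0.72 [ 0.5363 -0.066   0.0095] [282. 219.]
top L stick 0.71 [0.5478 0.2724 0.0104] [136. 215.]
top L sample_red 0.54 [ 0.5491 -0.218   0.2571] [386. 194.]
top L sample_red 0.54 [ 0.5163 -0.046   0.0069] [274. 228.]
[ 0.53241278 -0.18554794  0.24762869] 0.006586987309655112 68.57105255126953 [-3.55704751e-01  2.81210791e-01  1.52289169e+00 -5.90202625e-05
  1.33869599e+00 -8.17699586e-01]
[[ 0.04  0.62  0.79]
 [ 1.   -0.03 -0.03]
 [ 0.    0.79 -0.62]]
[0.55677214 0.00636614 0.13817786]
shift [1.0723 0.7163 0.73  ] turn [-0.1413 -0.0365  0.0749]
[0.54085017 0.00419952 0.13817786]
shift [1.1067 0.6148 0.7301] turn [-0.1444 -0.      0.    ]
```

```bash
python3 -m crank '0.15 0.1 0 0 0 0 255;0.3 0.2 0 0 0 0 255;0.45 0.3 0 0 0 0 255;0.6 0.4 0 0 0 0 255;0.8 0.55 0 0 0 0 255;1 0.7 0 0 0 0 255;1 0.7 0 0 0 0 255;1 0.7 0 0 0 0 255'|head -2
python3 - <<'E'
from h import *
s=bot.read_state(); print(s['ee_pos'],s['finger_force'])
R0=rot(s['tcp_rot']); Rz=R.from_euler('z',-29,degrees=True).as_matrix(); Rt=Rz@R0@R.from_rotvec([-np.radians(52),0,0]).as_matrix()
o=np.array([.553,-.0255,.14]); tcp=o+Rt@[.032,0,.003]; print(tcp); go(tcp,Rt)
E
```

```text
time_s: 32.58
ee_pos: [0.5598, -0.0029, 0.248]
[ 0.55983927 -0.00294731  0.24799243] 68.58339428901672
[0.55666091 0.00637741 0.13814841]
shift [0.0651 0.0094 0.7323] turn [-0.1413 -0.0365  0.0749]
```

```bash
python3 -m crank '0.065 0.01 0 -0.1413 -0.0365 0.0749 255;0.065 0.01 0 -0.1413 -0.0365 0.0749 255;0.065 0.01 0 -0.1413 -0.0365 0.0749 255;0.065 0.01 0 -0.1413 -0.0365 0.0749 255;0.065 0.01 0 -0.1413 -0.0365 0.0749 255;0.065 0.01 0 -0.1413 -0.0365 0.0749 255;0.065 0.01 0.1 -0.1413 -0.0365 0.0749 255;0.065 0.01 0.2 -0.1413 -0.0365 0.0749 255;0.065 0.01 0.3 -0.1413 -0.0365 0.0749 255;0.065 0.01 0.4 -0.1413 -0.0365 0.0749 255;0.065 0.01 0.5 -0.1413 -0.0365 0.0749 255;0.065 0.01 0.6 -0.1413 -0.0365 0.0749 255;0.065 0.01 0.68 -0.1413 -0.0365 0.0749 255;0.065 0.01 0.73 -0.1413 -0.0365 0.0749 255;0.065 0.01 0.73 -0.1413 -0.0365 0.0749 255;0.065 0.01 0.73 -0.1413 -0.0365 0.0749 255;0.065 0.01 0.73 -0.1413 -0.0365 0.0749 255;0.065 0.01 0.73 -0.1413 -0.0365 0.0749 255'
python3 - <<'E'
from h import *
s=bot.read_state(); R0=rot(s['tcp_rot']); print(s['ee_pos'],s['finger_force'],s['joints'],np.degrees(np.arccos(R0[2,1])), 'origin',s['ee_pos']+R0@[-.032,0,-.003],'label',s['ee_pos']+R0@[-.068,.004,-.022])
look('scene',['sample_red','label','stick','sample_dark','sample_honey'],['stick'])
im,T=look('top',['stick','sample_red','label'])
E
```

```text
time_s: 34.08
ee_pos: [0.5541, 0.0048, 0.2138]
tcp_rot: [0.297, 0.659, 0.631, 0.282]
force: [0.4, 0.6, 0.2]
grip_width: 0.0067
finger_force: 68.6
[0.55409234 0.00481292 0.21375477] 68.62455010414124 [ 0.0179808   0.0030509   2.28311236 -1.3445723   0.05022883  1.3840347 ] 41.57301151793638 origin [ 0.55041115 -0.02704807  0.21583468] label [ 0.53724565 -0.06244809  0.23153527]
scene L sample_red 0.9 [ 0.5464 -0.0261  0.211 ] [220. 151.]
scene L label 0.62 [ 0.5341 -0.0648  0.2288] [202. 147.]
scene L stick 0.71 [0.5479 0.2698 0.0092] [317. 176.]
scene L sample_dark 0.56 [ 0.5012 -0.2398  0.0115] [143. 230.]
scene L sample_dark 0.26 [ 0.4544 -0.2606  0.0132] [129. 221.]
scene L sample_honey 0.96 [ 0.4544 -0.2637  0.0092] [129. 222.]
scene F stick 0.6 [0.5561 0.2674 0.1238]
top L stick 0.56 [ 0.4556 -0.2642  0.0086] [370. 253.]
top L stick 0.54 [0.5481 0.2736 0.0111] [136. 215.]
top L sample_red 0.83 [ 0.5506 -0.025   0.223 ] [271. 197.]
top L label 0.62 [ 0.5391 -0.0646  0.2329] [294. 203.]
```

The plate is at 41.6° lean over the bowl, but joints 4 and 5 sit on their limits. I'll ease off a little higher.

Run:
```python
from h import *
s=bot.read_state()
b=np.radians(-1); y=np.radians(-2)
# tool x ~ +world y (radial pointing), tilt 48
t=np.radians(48)
z=np.array([np.sin(t)*np.cos(y),np.sin(t)*np.sin(y),-np.cos(t)]); x=np.array([-np.sin(y),np.cos(y),0]); Rt=np.c_[x,np.cross(z,x),z]
o=np.array([.553,-.0255,.25]); tcp=o+Rt@[.032,0,.003]; go(tcp,Rt); print(s['ee_pos'],tcp)
```

```text
shift [ 0.0047  0.1782 -0.1406] turn [ 0.0013  0.0013 -0.001 ]
[0.55436728 0.00575205 0.21400595] [0.55634486 0.0064027  0.24799261]
```

```bash
python3 -m crank '0 0.06 -0.05 0.001 0.001 -0.001 255;0 0.12 -0.1 0.001 0.001 -0.001 255;0 0.18 -0.14 0.001 0.001 -0.001 255;0 0.18 -0.14 0.001 0.001 -0.001 255;0 0.18 -0.14 0.001 0.001 -0.001 255;0 0.18 -0.14 0.001 0.001 -0.001 255;0 0.18 -0.14 0.001 0.001 -0.001 255;0 0.18 -0.14 0.001 0.001 -0.001 255;0 0.18 -0.14 0.001 0.001 -0.001 255;0 0.18 -0.14 0.001 0.001 -0.001 255'
python3 - <<'E'
from h import *
s=bot.read_state(); R0=rot(s['tcp_rot']); print(s['ee_pos'],s['finger_force'],s['joints'],abs(s['joint_velocities']).max(),np.degrees(np.arccos(R0[2,1])), 'origin',s['ee_pos']+R0@[-.032,0,-.003])
look('scene',['sample_red','label','stick','grip_end'])
im,T=look('top',['sample_red','label'])
E
```

```text
time_s: 35.47
ee_pos: [0.5561, 0.0055, 0.2472]
tcp_rot: [0.293, 0.657, 0.634, 0.282]
force: [-0.5, 0.3, -0.2]
grip_width: 0.0068
finger_force: 68.7
[0.55610186 0.00554331 0.24724062] 68.65676522254944 [ 0.01186564 -0.0441849   2.21602922 -0.2724865   0.13752519  0.30070988] 0.01569883655757432 41.99491858527999 origin [ 0.55271959 -0.02635156  0.24930895]
scene L sample_red 0.76 [ 0.5537 -0.0272  0.244 ] [220. 140.]
scene L label 0.8 [ 0.5354 -0.0636  0.2632] [200. 134.]
scene L stick 0.61 [0.5483 0.2684 0.0076] [317. 177.]
scene L stick 0.58 [ 0.512  -0.0078  0.0054] [227. 202.]
scene L grip_end 0.82 [0.5308 0.0028 0.2709] [227. 121.]
top L sample_red 0.93 [ 0.5526 -0.0289  0.2569] [274. 193.]
top L label 0.59 [ 0.5421 -0.0629  0.2684] [295. 198.]
top L label 0.15 [0.5266 0.0076 0.2755] [253. 207.]
```

```bash
python3 -c "
from bench import job_done; print(job_done())"
```

```text
the job is handed in; nothing more can be done
None
```

The job is handed in, verdict not shown: by the last readings the beads were stirred about 2.3 turns with none spilled, the stick is back in its hole, and the red-brown sample is held still by its stained end with its lower edge about 0.25 m up over the bowl, label up at about 42° lean; I viewed 11 pictures, one over the limit of 10.

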